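Hold a sensor carrier out over the light pad under the magnifier

TASK

Set up a backlit inspection: swing the magnifier round on its stand until its lens is centred above the round light pad, and leave it there. Then slide the carrier plate, lying flat, straight out over the yellow-striped edge of the black case, centred on the case's width, until the red line across the plate lies right at that edge and square to it, with the window over the pad. The outer end is then heavy enough to tip the plate off, so finish while still holding the plate down flat on the case with the gripper; do not let go, and leave the bottle, the oximeter and the jar where they stand.

Things in the scene. Friction and masses are not known exactly. Their poses are not given: they have to be found in the camera images.
- case: closed black equipment case, fixed, 170 (x) x 280 (y) x 90 mm high with a flat level top; origin at the centre of its underside, z up. The plate slides out towards the case's -y, over the edge that carries a yellow stripe
- case_edge (a point): middle of the case's -y top edge (the yellow-striped one), at the height of the case's top, 90 mm above the table; axes as the case: -y points outward from the edge, x runs along the edge
- pad_center (a point): centre of the glowing top of the round light pad (100 mm across, 13 mm high, fixed) on the table, 90 mm outward from case_edge along the case's -y, in line with the middle of the case
- plate: loose aluminium-faced plate flat on the case, 90 (x) x 300 (y) x 10 mm, 0.4 to 0.7 kg; origin: centre of its underside, z up; -y end is the outer end, with a blue frame (76 x 76 mm, 22 mm high) round a 36 mm window. Red line 4 mm wide at y = +20 mm. Centre of mass at about y = -27 mm: with the line at the edge the plate tips unless its inner end is held down (2 to 3.5 N at the block)
- plate_mark (a point): middle of the red line, on the underside of the plate, 95 mm from the grip block's axis towards the outer end; axes as the plate. When done it coincides with case_edge
- plate_window (a point): centre of the window, on the plate's top face, 90 mm outward (plate -y) of the red line
- plate_grip (a point): middle of the orange grip block, 34 mm above the plate's underside; the block is 24 x 24 mm in plan, square to the plate, and stands 48 mm above the plate's top face (10 to 58 mm above the underside); firmly fixed to the plate
- lens (a point): centre of the magnifier's round lens (ring 102 mm across outside, 16 mm high), 208 mm from the hinge axis along the boom, 203 mm above the table; x of its frame points from the hinge axis outward along the boom, so the upright hinge axis lies 208 mm back along -x. There a 22 mm post stands on a fixed round base 110 mm across
- mag_grip (a point): middle of the orange upright grip peg on the boom, 130 mm from the hinge axis, 238 mm above the table; the peg is 18 mm in diameter and stands 52 mm above the boom's top face (210 to 262 mm above the table); the boom is 18 mm wide, 14 mm thick, swings level about the hinge axis, is stiff (2 N at the peg) and stays where left; free to turn at least 1.7 rad clockwise (from above) and 0.9 rad the other way
- bottle: white bottle with a blue cap, 52 mm across, 150 mm tall; bystander; origin at the centre of its underside
- oximeter: small white and grey finger oximeter, 34 x 60 x 30 mm; bystander; origin at the centre of its underside
- lid_jar: clear jar with a green lid, 58 mm across, 59 mm tall; bystander; origin at the centre of its underside

How it is judged:
By the outcome, as a careful person would: the job done as asked, in the order asked, and still so for the second after the job is handed in, while the arm keeps its last pose, push and grip.
It also fails if it takes over 51 s, if anything falls off the work surface, if the arm or the gripper's body presses on something with over 40 N, if the wrist force passes 120 N, or if a joint passes its speed limit or range.

ROBOT

A 6-joint arm with a two-finger parallel gripper is mounted at the origin on the work surface. World frame = base frame: x ahead of the robot, y to its left, z up, the work surface at z = 0. Lengths are in m, angles in rad, forces in N, time in s.
With the tool pointing down it reaches from about 0.3 to 0.775 m from the base axis. Payload 14.6 kg.
Tool frame: the origin (TCP) lies on the mounting face of the last link; the fingertips stand 173 mm ahead of it and the grasp point (between the pads) lies 155 mm ahead of it (r.hold_point_z is the z of the grasp point in the tool frame, in m); z points along the fingers, y is the direction in which the jaws open and shut (so a half turn about z gives the same grasp; the last joint's range is limited). The gripper opens to 85 mm and grips with 20 to 120 N. Pads are 22 mm wide; open, the fingers measure 114 mm over their backs; the gripper's body (76 mm by 85 mm) begins 54 mm behind the grasp point. The pads swing forward as they close: fully open they stand 13 mm farther back than shut.
Start: joints at [1.222, 0.3, 1.521, -0, 1.321, -0.067], TCP at [0.153, 0.528, 0.405] pointing down, gripper open.
Joint ranges: [-3.03, 3.03], [-0.79, 2.21], [0.23, 2.52], [-1.04, 4.18], [0, 3.07], [-2.55, 2.55]. Speed limits (rad/s): [2.22, 2.22, 2.57, 3.14, 3.14, 3.14].

INTERFACE

Orientations are given as a unit quaternion [w, x, y, z].
In Python, from cell import r, hand, kin, imaging gives the robot as it stands. Calls block until the motion is done:
- r.movep(position, orientation): joint-space move of the TCP to a pose.
- r.line_to(position, rotation=None, velocity=0.15): straight line of the TCP; rotation=None keeps the orientation; velocity is the mean speed in m/s.
- r.move_j(angles): joint-space move.
- hand.grip(opening): opening from 0.0 (shut) to 1.0 (fully open); the grip force is fixed at half the most; returns when the fingers have stopped.
- r.pause(seconds).
- kin.solve_ik(position, orientation): joint angles nearest the present ones, or None.
- r.observe(): the state.
- imaging.get_image(name): name is "scene" or "top" or "wrist"; returns (picture, depth): 480x640x3 uint8, red, green, blue; 480x640 float32, m along the optical axis (not along the pixel's ray), 0 where there is no reading.
- imaging.camera_params(name): a dict with "vfov" (degrees; the focal length in pixels is half the picture's height over the tangent of half this angle, whatever the lens; pixels are square), "cx", "cy" (the principal point, pixels), "k1" (the pictures are not rectified: a ray, as slopes to the right and down, at radius r is drawn at 1 + k1 r^2 times it, then the intrinsics apply), "world_from_camera" (4x4, takes a point from camera to world coordinates). Camera axes: x right, y down, z forward; pixel columns grow to the right and rows downward; lengths in m; the calibration is good to about 2 mm. A picture is of the moment at which its call begins: read the wrist's pose just before it. camera_params takes no time and is no camera call; for the wrist camera it gives the pose at the moment of the call.
A pose or a line that the arm cannot do raises r.PlanningError and nothing moves.
- r.job_done(): hands the job in, once; it reports no verdict.
The state is a dict: "clock": time; "qpos": joint angles; "qvel": joint speeds; "tau": joint torques, N m; "ee_pos": TCP position; "orientation": TCP orientation; "contact_force": force on the tool from outside, world axes, zero at the start; "torque": the same for the moment, N m; "opening": opening from 0.0 (shut) to 1.0 (fully open).
Only numpy, scipy, OpenCV 4.12 (cv2) and the standard library are available. Lean on these libraries where they do the work, as an engineer would, in place of code of your own. Each camera call takes 0.05 s, during which the arm holds its last target. There are 200 camera calls.

## Working session

There is one attempt and no reset: what is moved stays moved. The work goes in short steps, each a Python script; the robot and the scene stay as the last script left them, time stands still between calls to the robot, and variables do not carry over. Pictures are saved under pics/ and viewed, about 8 in all and at most 12, crops included, and the job is handed in when it is done.

```bash
mkdir -p pics; ls; cat > h.py <<'E'
import numpy as np, cv2
from cell import r, hand, kin, imaging
def save(name,fn):
    P=imaging.camera_params(name); im,d=imaging.get_image(name)
    cv2.imwrite(f'pics/{fn}.png',im[:,:,::-1]); np.savez(f'pics/{fn}.npz',im=im,d=d,**P); return im,d,P
def ray(P,u,v):
    f=240/np.tan(np.radians(float(P['vfov']))/2)
    K=np.array([[f,0,float(P['cx'])],[0,f,float(P['cy'])],[0,0,1]])
    return cv2.undistortPoints(np.array([[[u,v]]],float),K,np.array([float(P['k1']),0,0,0]))[0,0]
def at_z(P,u,v,z):
    a=ray(P,u,v); T=np.array(P['world_from_camera']); d=T[:3,:3]@[a[0],a[1],1]; o=T[:3,3]
    return o+d*(z-o[2])/d[2]
def at_d(P,u,v,dep):
    a=ray(P,u,v); T=np.array(P['world_from_camera']); return T[:3,:3]@(np.array([a[0],a[1],1])*dep)+T[:3,3]
E
python3 - <<'E'
from h import *
for n in ('top','scene'):
    im,d,P=save(n,n+'0'); print(P['world_from_camera'],P['vfov'],P['k1'])
print(r.observe())
E
```

```text
pics
[[-0.01324508 -0.99427608  0.1060172   0.43561435]
 [-0.99984397  0.01440881  0.01021829  0.01775541]
 [-0.01168738 -0.10586531 -0.99431179  1.34543574]
 [ 0.          0.          0.          1.        ]] 44.088546711304446 0.008910041468293241
[[-0.37482425  0.65458741 -0.65652274  1.0785857 ]
 [ 0.92695994  0.27673721 -0.25330176  0.23353712]
 [ 0.01587613 -0.70351392 -0.71050412  0.70584084]
 [ 0.          0.          0.          1.        ]] 53.42011655340739 -0.10954515134109954
{'clock': 0.1, 'qpos': array([ 1.22243158e+00,  3.00446322e-01,  1.52151796e+00, -7.71980481e-06,
        1.32071545e+00, -6.65805030e-02]), 'qvel': array([-0.00146511, -0.00240805, -0.00300009, -0.00057162,  0.00206266,
        0.00173761]), 'tau': array([ 1.13906091e-03, -5.44381928e+01, -3.62360537e+01, -4.69581971e-05,
        3.06444781e-03,  5.19262500e-07]), 'ee_pos': array([0.15292319, 0.52828755, 0.40416151]), 'orientation': array([-1.08302738e-04,  1.40425482e-01,  9.90091101e-01, -5.32651347e-04]), 'contact_force': array([ 0.44948492, -0.40800461, -0.16645392]), 'torque': array([-0.03089282, -0.03378305,  0.01131252]), 'opening': 0.9979713407660359}
```

View pics/top0.png

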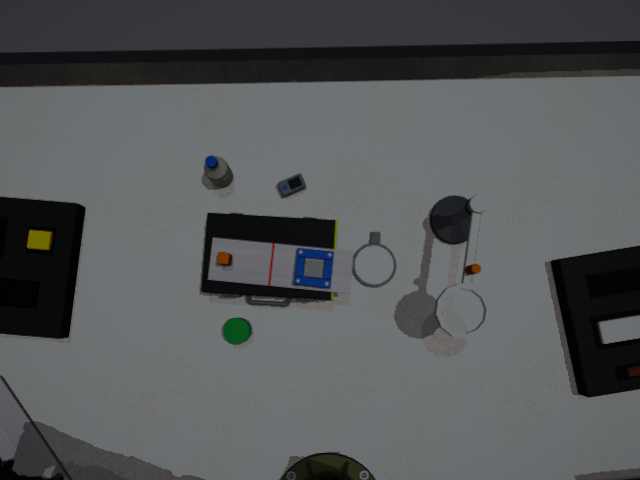

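View pics/scene0.png

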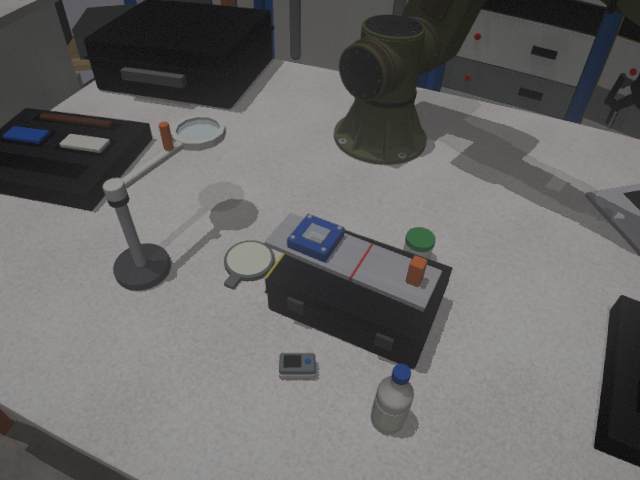

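The top picture shows the case at about (270,255) with its stripe near column 336, the pad at (374,265), the hinge base at (452,220), the lens at (461,310) and the peg at (474,269). I'll enlarge this region.

```bash
python3 - <<'E'
import cv2,numpy as np
im=cv2.imread('pics/top0.png')[190:350,190:500]
im=cv2.convertScaleAbs(im,alpha=1.3,beta=20)
cv2.imwrite('pics/c0.png',cv2.resize(im,None,fx=2.5,fy=2.5,interpolation=cv2.INTER_CUBIC))
E
```

```text
(no output)
```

View pics/c0.png

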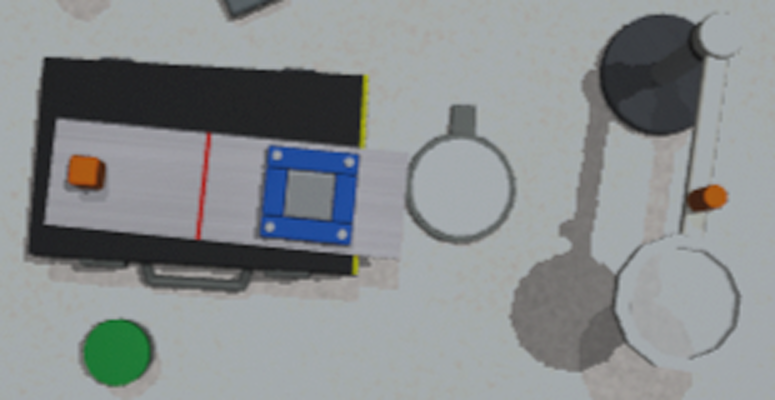

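Crop readings: case corners (43,58), (365,76), (358,273), (30,257); pad (461,188); peg top (714,196); lens (677,302). Base (660,75), post top (717,35), block top (88,170), red line (209,134)–(199,239).

```bash
python3 - <<'E'
from h import *
P=np.load('pics/top0.npz')
pts=dict(cTL=(43,58,.09),cTR=(365,76,.09),cBR=(358,273,.09),cBL=(31,256,.09),pad=(461,188,.013),peg=(714,196,.262),lens=(677,302,.211),base=(660,75,.01),post=(717,35,.22),
 block=(90,168,.148),l1=(209,134,.1),l2=(199,239,.1),pTL=(56,119,.1),pTR=(408,152,.1),pBR=(401,258,.1),pBL=(45,225,.1),f1=(277,155,.122),f2=(348,161,.122),f3=(342,234,.122),f4=(270,227,.122),green=(117,352,.059))
for k,(u,v,z) in pts.items():
    U,V=u/2.5+190-.3,v/2.5+190-.3
    dep=P['d'][int(round(V)),int(round(U))]
    print(k,at_z(P,U,V,z).round(4)[:2],'depth pt',at_d(P,U,V,float(dep)).round(3))
for n,(u,v) in dict(bottle=(211,161),oxi=(291,185)).items(): print(n,at_d(P,u,v,float(P['d'][v,u])).round(3))
E
```

```text
cTL [0.6446 0.251 ] depth pt [0.644 0.25  0.095]
cTR [ 0.6248 -0.0251] depth pt [ 0.625 -0.025  0.089]
cBR [ 0.457  -0.0162] depth pt [ 0.457 -0.016  0.089]
cBL [0.4751 0.2603] depth pt [ 0.478  0.279 -0.005]
pad [ 0.5333 -0.1122] depth pt [ 0.533 -0.112  0.014]
peg [ 0.5066 -0.2721] depth pt [ 0.507 -0.273  0.258]
lens [ 0.4298 -0.2543] depth pt [ 0.43  -0.256  0.204]
base [ 0.6337 -0.2954] depth pt [ 0.628 -0.287  0.046]
post [ 0.6329 -0.2909] depth pt [ 0.634 -0.292  0.216]
block [0.5439 0.2016] depth pt [0.544 0.202 0.144]
l1 [0.5757 0.1081] depth pt [0.576 0.108 0.098]
l2 [0.4871 0.1171] depth pt [0.487 0.117 0.099]
pTL [0.5904 0.2379] depth pt [0.591 0.239 0.096]
pTR [ 0.558  -0.0598] depth pt [ 0.568 -0.066 -0.002]
pBR [ 0.4689 -0.0521] depth pt [ 0.472 -0.058 -0.001]
pBL [0.5006 0.2468] depth pt [0.501 0.248 0.093]
f1 [0.5549 0.0502] depth pt [0.555 0.05  0.125]
f2 [ 0.549  -0.0086] depth pt [ 0.549 -0.009  0.122]
f3 [ 0.4887 -0.0027] depth pt [ 0.488 -0.003  0.126]
f4 [0.4952 0.0567] depth pt [0.495 0.057 0.126]
green [0.3926 0.1916] depth pt [0.393 0.191 0.065]
bottle [0.743 0.232 0.149]
oxi [0.716 0.072 0.026]
```

```bash
cat >> h.py <<'E'
def quat(yang):  # tool down, jaw axis at angle yang (deg)
    a=np.radians((yang+90)/2); return np.array([0,np.cos(a),np.sin(a),0])
H=np.array([.634,-.292])
def bp(b,rad=.13): b=np.radians(b); return H+rad*np.array([np.cos(b),np.sin(b)])
E
python3 - <<'E'
from h import *
b=170.2
p=bp(b)
r.movep([*p,.47],quat(b-90)); print(r.observe()['clock'],r.observe()['qpos'].round(2))
save('wrist','w1')
r.line_to([*p,.398],velocity=.1); o=r.observe();print(o['clock'],o['ee_pos'],o['contact_force'])
E
```

```text
3.1667 [-0.55  0.31  1.35  0.    1.48 -1.95]
4.0833 [ 0.5059911  -0.26988617  0.39869672] [-1.19561354 -0.35023075 -0.29730132]
```

View pics/w1.png

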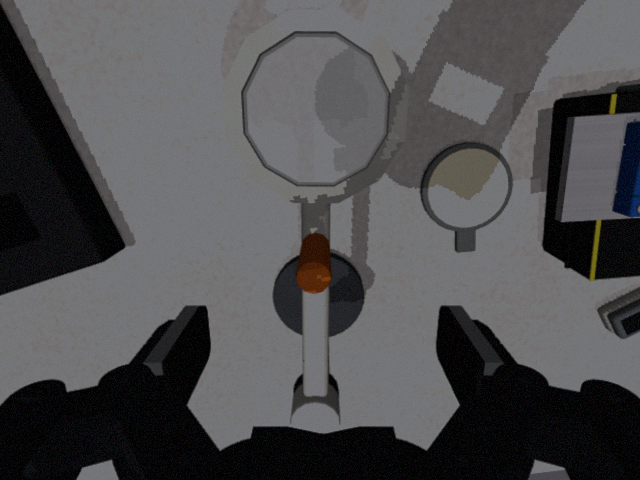

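The wrist view shows the peg at (314,275), centred between the fingers; the lens centre is at (316,108) and the pad centre at (467,187). Next I grip the peg and swing the boom.

```bash
python3 - <<'E'
from h import *
P=np.load('pics/w1.npz')
for n,a in dict(lens=(316,108,.211),pad=(467,187,.013),peg=(313,277,.262)).items(): print(n,at_z(P,*a).round(4))
hand.grip(0.0); o=r.observe(); print(o['clock'],o['opening'],o['contact_force'],o['ee_pos'])
b0,b1=170.2,119.2
for b in np.linspace(b0,b1,7)[1:]:
    r.line_to([*bp(b),.398],rotation=quat(b-90),velocity=.12)
    o=r.observe(); print(round(b,1),o['clock'],o['contact_force'].round(1),o['torque'].round(2))
im,d,P=save('top','top1')
c=cv2.resize(im[190:350,190:500,::-1],None,fx=2.5,fy=2.5,interpolation=cv2.INTER_CUBIC)
cv2.imwrite('pics/c1.png',cv2.convertScaleAbs(c,alpha=1.3,beta=20))
E
```

```text
lens [ 0.4268 -0.2586  0.211 ]
pad [ 0.5323 -0.1113  0.013 ]
peg [ 0.5061 -0.2732  0.262 ]
4.7167 0.19036345027671814 [-1.93456803 -0.66868248  3.54910873] [ 0.50584368 -0.26998011  0.39834455]
161.7 5.025 [ 7.  -1.6  1.1] [-0.17 -0.85 -0.06]
153.2 5.3333 [11.8 -6.  -0.6] [-0.82 -1.86  0.01]
144.7 5.6417 [ 18.4 -11.2  -3.4] [-1.54 -2.52  0.03]
136.2 5.95 [ 19.4 -15.2  -4.4] [-2.37 -2.77  0.24]
127.7 6.2583 [ 19.7 -20.   -4.9] [-3.03 -2.76  0.22]
119.2 6.5667 [ 12.9 -15.6  -1. ] [-2.34 -1.95  0.28]
```

View pics/c1.png

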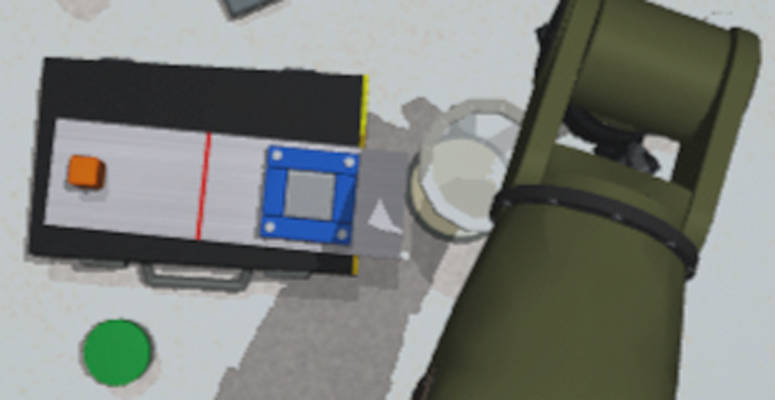

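The lens at crop (475,155) overlaps the pad, but the arm hides part of it. There is about 20 N of radial load, so the hinge estimate is a few mm off. I'll check with the wrist camera while still gripping.

```bash
python3 - <<'E'
from h import *
im,d,P=save('wrist','w2'); print(r.observe()['clock'],r.observe()['ee_pos'])
E
```

```text
6.6667 [ 0.57114652 -0.17977996  0.398456  ]
```

View pics/w2.png

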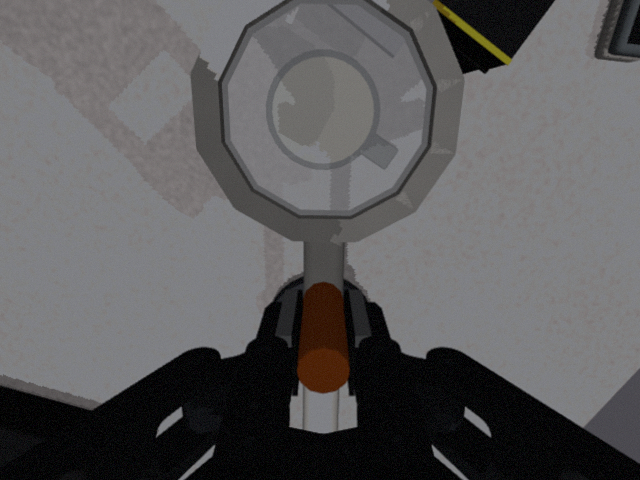

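Ring inner edges are at columns 220 and 435 (centre about (327.5,106)); the pad circle runs 267–380 by 51–168 (centre about (323.5,109.5)).

```bash
python3 - <<'E'
from h import *
P=np.load('pics/w2.npz')
pad=at_z(P,323.5,109.5,.013)[:2]; print('pad',pad)
for z in(.195,.203,.211):
  l=at_z(P,327.5,106,z)[:2]; print(z,l,l-pad)
# scale check: diameter
print([np.linalg.norm(at_z(P,220,106,z)-at_z(P,435,106,z)) for z in(.195,.211)],np.linalg.norm(at_z(P,192,106,.211)-at_z(P,462,106,.211)),np.linalg.norm(at_z(P,267,109,.013)-at_z(P,380,109,.013)))
e=np.array(r.observe()['ee_pos'][:2]); 
u=np.array([np.cos(np.radians(119.2)),np.sin(np.radians(119.2))]); t=np.array([-u[1],u[0]])
l=at_z(P,327.5,106,.203)[:2]
print('radial,tang',(pad-l)@u,(pad-l)@t, 'ee bearing from peg->lens',np.degrees(np.arctan2(*(l-e)[::-1])), np.linalg.norm(l-e))
E
```

```text
pad [ 0.53381836 -0.10936149]
0.195 [ 0.53501229 -0.1091651 ] [0.00119393 0.00019638]
0.203 [ 0.53499346 -0.10934086] [1.17509423e-03 2.06258696e-05]
0.211 [ 0.53497462 -0.10951662] [ 0.00115626 -0.00015513]
[np.float64(0.09081409651707416), np.float64(0.08244838211308352)] 0.10346642703284187 0.09805298872880396
radial,tang 0.0005552762911750112 0.0010358282216936436 ee bearing from peg->lens 117.16928831329285 0.07917518818385658
```

Within about 1 mm. Next I release the peg, lift, and hover over the plate for a close look at the edge, line and block.

```bash
python3 - <<'E'
from h import *
hand.grip(0.6); p=r.observe()['ee_pos']
r.line_to([p[0],p[1],.47],velocity=.2)
r.movep([.545,.09,.47],quat(84.1)); r.pause(.2)
o=r.observe(); print(o['clock'],o['ee_pos'],o['qpos'].round(2))
save('wrist','w3'); im,d,P=save('top','top2')
a=cv2.imread('pics/w3.png'); cv2.imwrite('pics/w3v.png',cv2.resize(cv2.convertScaleAbs(a,alpha=1.5,beta=20),(800,600)))
E
```

```text
8.85 [0.54530281 0.08900825 0.46982651] [ 0.1   0.26  1.42 -0.    1.46 -1.37]
```

View pics/w3v.png

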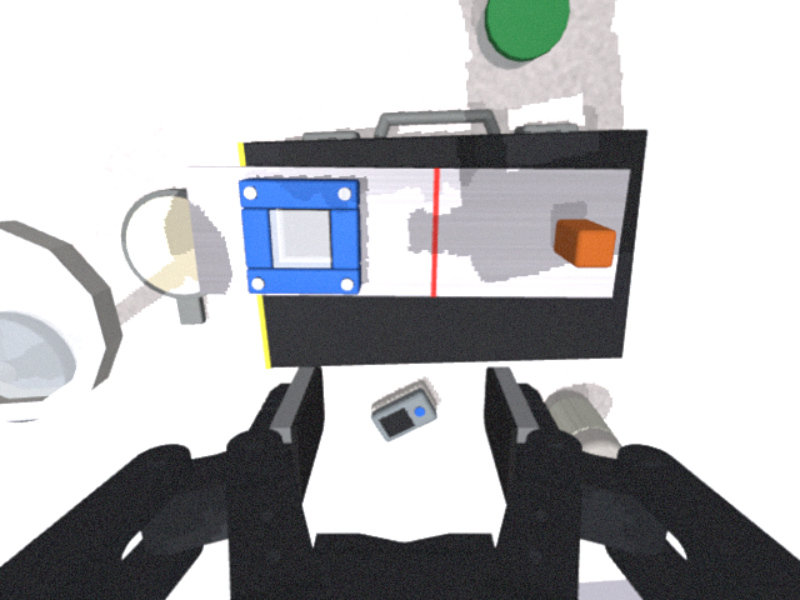

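The view shows, in 800-px coordinates, the case top corners (240,143), (267,367), (646,131), (622,357). The red line is (437,168)–(434,297), and the block top is around (597,250).

```bash
python3 - <<'E'
from h import *
P=np.load('pics/w3.npz')
W={}
for n,(u,v,z) in dict(e1=(240,143,.09),e2=(267,367,.09),b1=(646,131,.09),b2=(622,357,.09),l1=(437,168,.1),l2=(434,297,.1),block=(596,249,.148),p1=(630,169,.1),p2=(613,297,.1)).items():
    W[n]=at_z(P,u/1.25,v/1.25,z)[:2]; print(n,W[n].round(4))
def A(v): return np.degrees(np.arctan2(v[1],v[0])).round(2)
print('edge mid',(W['e1']+W['e2'])/2,'ang',A(W['e2']-W['e1']),'len',np.linalg.norm(W['e2']-W['e1']))
print('far mid',(W['b1']+W['b2'])/2,A(W['b2']-W['b1']),np.linalg.norm(W['b2']-W['b1']))
print('case sides',A(W['b1']-W['e1']),A(W['b2']-W['e2']))
print('line mid',(W['l1']+W['l2'])/2,A(W['l2']-W['l1']),np.linalg.norm(W['l2']-W['l1']))
print('plate end',(W['p1']+W['p2'])/2,A(W['p2']-W['p1']))
im=cv2.imread('pics/top2.png')[190:350,190:500]
c=cv2.resize(im,None,fx=2.5,fy=2.5,interpolation=cv2.INTER_CUBIC); cv2.imwrite('pics/c2.png',cv2.convertScaleAbs(c,alpha=1.3,beta=20))
E
```

```text
e1 [ 0.4571 -0.0137]
e2 [ 0.6251 -0.0269]
b1 [0.4785 0.2625]
b2 [0.6455 0.2512]
l1 [0.487  0.1188]
l2 [0.578  0.1089]
block [0.5426 0.2082]
p1 [0.5016 0.2483]
p2 [0.5916 0.2391]
edge mid [ 0.54108918 -0.02028117] ang -4.49 len 0.1685776423807682
far mid [0.56195972 0.25683982] -3.88 0.16737231269711808
case sides 85.57 85.82
line mid [0.53250957 0.11385732] -6.18 0.0915454154853088
plate end [0.54659435 0.24367087] -5.84
```

View pics/c2.png

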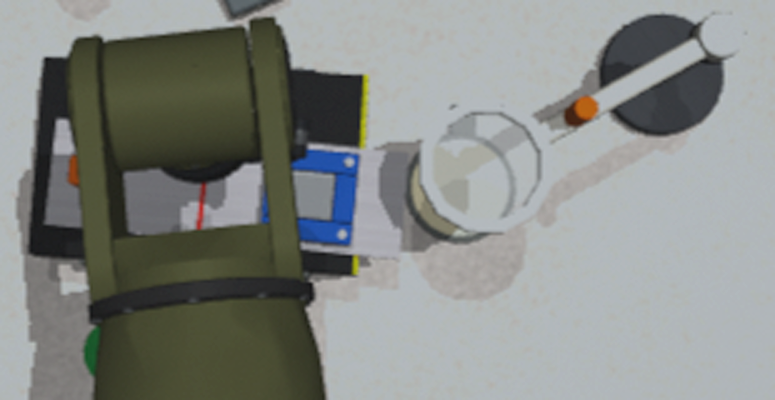

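```bash
python3 - <<'E'
from h import *
P=np.load('pics/top2.npz')
g=lambda u,v,z: at_z(P,u/2.5+190-.3,v/2.5+190-.3,z)[:2].round(4)
l=g(481.5,172,.207);p=g(586,108,.262);h=g(717,35,.22);pad=g(461,188,.013)
print('lens',l,'peg',p,'post',h,'pad',pad,np.linalg.norm(l-p),np.linalg.norm(l-h),'bearing',np.degrees(np.arctan2(*(l-h)[::-1])),np.degrees(np.arctan2(*(p-h)[::-1])))
yaw=-5.9
q=np.array([.5425,.2083])
r.movep([*q,.40],quat(90+yaw)); 
print(r.observe()['clock'])
r.line_to([*q,.09+.036+.155],velocity=.12); o=r.observe(); print(o['clock'],o['ee_pos'],o['contact_force'])
hand.grip(0.0); r.pause(.2); o=r.observe(); print(o['clock'],o['ee_pos'],o['contact_force'],o['torque'],o['opening'])
E
```

```text
lens [ 0.5312 -0.1094] peg [ 0.5727 -0.1811] post [ 0.6329 -0.2909] pad [ 0.5333 -0.1122] 0.08284407039734347 0.20805081110151913 bearing 119.26324327034597 118.73461858592756
9.5583
10.7 [0.5426598  0.2083098  0.28182042] [-0.2503752  -0.71995641  0.89091918]
11.2583 [0.54259447 0.20824287 0.28174252] [-2.08018244 -0.71659479  5.51236094] [-0.32234667  0.22274195 -0.31707108] 0.2739664198685896
```

The lens differs from the pad only radially, which the stand fixes, so that is measurement noise; tangentially it is within 0.5 mm. Now the slide.

```bash
python3 - <<'E'
from h import *
o=r.observe(); s=o['ee_pos'].copy(); z=s[2]-.0005
t=np.array([.5480,.0743]); 
for f in (.25,.5,.75,.9,1):
    yaw=-5.9+1.7*f; p=s[:2]+(t-s[:2])*f
    r.line_to([*p,z],rotation=quat(90+yaw),velocity=.06)
    o=r.observe(); print(f,o['clock'],o['ee_pos'].round(4),o['contact_force'].round(1),o['torque'].round(2))
r.pause(.2)
save('wrist','w4'); save('scene','s4')
a=cv2.imread('pics/w4.png')[:300]; b=cv2.imread('pics/s4.png')[180:380,180:480]
b=cv2.resize(b,None,fx=800/300,fy=800/300,interpolation=cv2.INTER_CUBIC)
cv2.imwrite('pics/w4v.png',cv2.convertScaleAbs(cv2.resize(a,None,fx=1.25,fy=1.25),alpha=1.5,beta=20)); cv2.imwrite('pics/s4v.png',cv2.convertScaleAbs(b,alpha=1.3,beta=20))
E
```

```text
0.25 11.9667 [0.5441 0.1743 0.2817] [-0.8 -3.3  7.3] [-0.45  0.11 -0.07]
0.5 12.675 [0.5455 0.141  0.2817] [ 0.8 -1.8  6.4] [-0.33  0.02 -0.08]
0.75 13.3833 [0.5468 0.1075 0.2818] [-0.7 -1.5  6.9] [-0.23  0.07 -0.08]
0.9 13.8667 [0.5476 0.0872 0.2817] [-0.8 -4.2  7.1] [-0.5   0.11  0.04]
1 14.2417 [0.5482 0.0738 0.2818] [-0.2 -4.3  7.4] [-0.44 -0.01  0.03]
```

View pics/w4v.png

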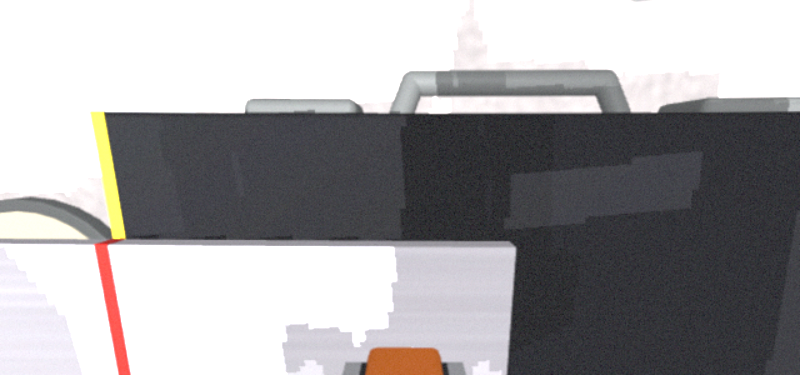

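View pics/s4v.png

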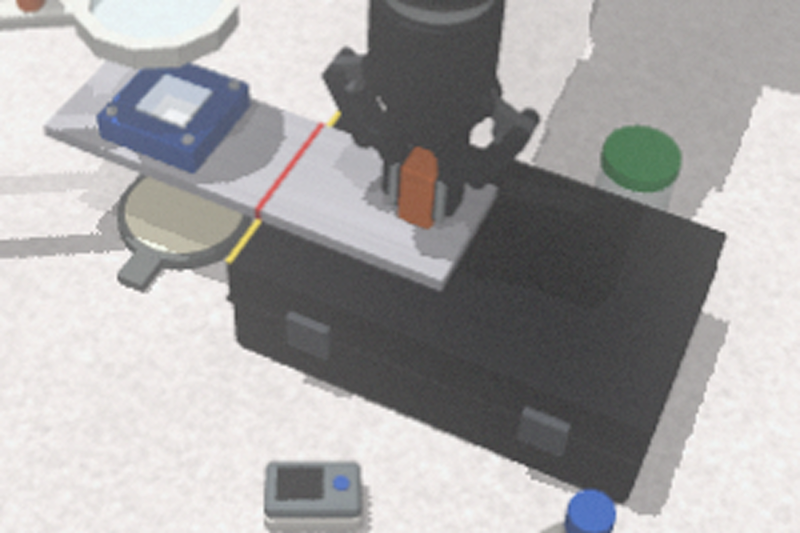

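The wrist view (800-px coordinates) shows the stripe's outer edge (93,112)–(113,240) and the red line (103,242)–(124,375). The case side runs along row 113 and the plate's side along row ~242. The plate is flat in the scene view, so I'll compute the residuals.

```bash
python3 - <<'E'
from h import *
P=np.load('pics/w4.npz')
g=lambda u,v,z: at_z(P,u/1.25,v/1.25,z)[:2]
A=lambda v: np.degrees(np.arctan2(v[1],v[0])).round(2)
e1,e2=g(93,112,.09),g(113,240,.09); l1,l2=g(103,242,.1),g(124,375,.1)
s1,s2=g(107,113,.09),g(795,115,.09); p1,p2=g(115,242,.1),g(513,242.5,.1)
y=np.radians(-4.2); X=np.array([np.cos(y),np.sin(y)]); Y=np.array([-X[1],X[0]])
print('edge ang',A(e2-e1),'line ang',A(l2-l1),'case side',A(s2-s1),'plate side',A(p2-p1), e1,s1)
print('line-edge along Y mm',(l1-e1)@Y*1e3,(l2-e1)@Y*1e3,(e2-e1)@Y*1e3)
print('lateral gap mm (want 40)',(p1-s1)@X*1e3,(p2-s1)@X*1e3,(s2-s1)@X*1e3, 'l1',(l1-s1)@X*1e3)
S=np.load('pics/s4.npz'); k=300/800
h=lambda u,v,z: at_z(S,180+u*k,180+v*k,z)[:2]
E1,E2=h(228,262,.09),h(257,219,.09); L1,L2=h(260,212,.1),h(322,125,.1); C=h(232,262,.09)
print('scene: edge',E1,E2,'line',L1,L2,'gap +x side',(E1-L1)@X*1e3,'line-edge',(L1-E1)@Y*1e3,(L2-E1)@Y*1e3,A(L1-L2),A(E1-E2))
E
```

```text
edge ang -5.79 line ang -5.74 case side 85.6 plate side 85.81 [ 0.45658105 -0.01532909] [ 0.45714697 -0.0111128 ]
line-edge along Y mm 1.6750385388876732 0.427891293698684 -1.1178852288918055
lateral gap mm (want 40) 38.636105488707436 38.621874274464055 0.7574041427196639 l1 38.6475456665226
scene: edge [ 0.62790605 -0.02603915] [ 0.58787046 -0.02468021] line [ 0.58962341 -0.02128068] [ 0.50001272 -0.01628086] gap +x side 38.5283344610501 line-edge 1.9419377790378893 0.3654030565555643 -3.19 -1.94
```

Both cameras put the line about 3 mm short of the edge (wrist 2.8, scene 3.5). It is centred and square to about 0.2°. I'll push 2.7 mm further out and check again.

```bash
python3 - <<'E'
from h import *
y=np.radians(-4.2); Y=np.array([-np.sin(y),np.cos(y)])
t=np.array([.5480,.0743])-.0027*Y
z=r.observe()['ee_pos'][2]-.0007
r.line_to([*t,z],rotation=quat(85.8),velocity=.02); r.pause(.4)
o=r.observe(); print(o['clock'],o['ee_pos'],o['contact_force'].round(1),o['torque'].round(2),o['opening'])
save('wrist','w5'); save('scene','s5')
a=cv2.imread('pics/w5.png')[70:300,50:200]; b=cv2.imread('pics/s5.png')[215:290,250:325]
a=cv2.resize(a,None,fx=2.5,fy=2.5,interpolation=cv2.INTER_CUBIC); b=cv2.resize(b,(400,400),interpolation=cv2.INTER_CUBIC)
c=np.zeros((575,775,3),np.uint8); c[:575,:375]=a; c[:400,375:]=b
cv2.imwrite('pics/c5.png',cv2.convertScaleAbs(c,alpha=1.5,beta=15))
E
```

```text
15.225 [0.54802963 0.07176094 0.28174025] [0.9 2.6 8.7] [ 0.34 -0.03 -0.01] 0.272098043682294
```

View pics/c5.png

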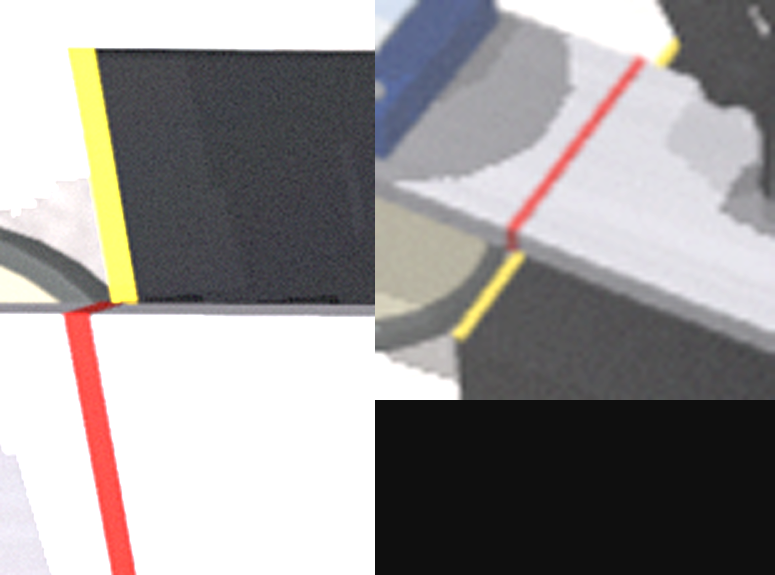

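In both views the red line's wrap on the plate's side comes down onto the stripe's outer edge. In the wrist crop its centre is at column ~110 against 111; in the scene crop it is ~511 against ~510, so it is aligned within about 0.5 mm. The plate is held down with about 9 N, so I'm handing in.

```bash
python3 - <<'E'
from h import *
r.job_done(); print(r.observe()['clock'])
E
```

```text
the job is handed in; nothing more can be done
the job is handed in; nothing more can be done
```

The job is handed in at about 15.2 s on the clock. The lens is over the light pad, and the plate is slid out to the red line and still held down flat by the gripper.

- **Magnifier:** I gripped the peg, swung the boom about 51° clockwise and let go. Across the boom's swing, the lens is within about 1 mm of the pad centre in both cameras. The cameras disagreed along the boom: the top camera showed about 3.5 mm, the wrist camera about 0.5 mm. The stand fixes that distance, so I took it as measurement error. The swing put up to about 28 N sideways on the wrist because my estimate of the hinge position was slightly off. I did not re-measure the lens after the slide, but nothing came near it.
- **Plate:** I gripped the block and slid the plate out. The first stop was about 3 mm short by both cameras, so I moved it 2.7 mm further.
    - **Red line:** in the last wrist and scene pictures it meets the striped edge to about 0.5 mm.
    - **Square and centred:** measured just before that last move, the plate was square to about 0.2° and centred to under 1 mm.
    - **Hold:** it is flat, pressed down with about 9 N.
- **Bystanders:** the arm never went near the bottle, the oximeter or the jar. All three were visible and looked undisturbed in the scene picture taken just before the last small move.

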